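# Clean out the seal groove of a bento lid

## Task

Take the bamboo-handled groove cleaner off the spoon rest and, starting at the orange pull tab, run its yellow nib clockwise (seen from above) all the way round the seal groove of the upside-down blue lid and back to the tab, keeping the nib down on the groove floor with light pressure and going slowly, ten seconds or so for the lap, without shoving the lid about. Then gently lay the cleaner back in the notches of both rails of the spoon rest, nib over the drip dish, and let go. Leave the bento box, bottle and snack cups where they are.

Things in the scene. Friction and masses are not known exactly. Their poses are not given: they have to be found in the camera images.
- tool: Groove cleaner, about 55 g: bamboo handle 120 mm long (its x), 14 wide (y), 12 high (z). Origin at the handle's centre, the place to grip from above, fingers closing along y. A 4 mm steel neck runs 28 mm on from the +x end, then straight down to the nib. Lies level, z up, in the notches of both rails of the spoon rest, x along the rest's x.
- nib (a point): Lower tip of the yellow nylon nib, a round-ended upright pin 4 mm in diameter, 88 mm ahead (+x) of the handle's centre and 45 mm below it. The neck is springy: the nib gives straight up relative to the handle at about 0.6 N per mm, up to 6 mm, and springs back.
- lid: Blue bento lid, loose, 150 g, upside down on a grippy 4 mm mat (slides if pushed sideways with over 1.5 N). 165 (x) by 115 (y) by 15 mm high, rounded corners. Origin at the centre of its underside, z up. Outer skirt 2.5 mm thick, top at 15 mm; raised paler inner panel, top at 10 mm; between them the seal groove. Orange pull tab 14 mm long, 30 wide at the middle of the -y side; white clips stick out 17 mm at both short ends.
- groove (a point): Centre of the lid at the height of the groove's floor (3 mm above the lid's origin), axes as the lid's. The groove is 9 mm wide; its centre line is a rectangle at x = +-75.5, y = +-50.5 mm, corners rounded to 14.5 mm radius (centres x = +-61, y = +-36). Clockwise from the tab: along the -y side towards -x, the -x side, the +y side, the +x side, back to the tab.
- tab_start (a point): Point on the groove's centre line and floor beside the middle of the orange pull tab (x = 0, y = -50.5 mm from the lid's centre): start and finish of the lap.
- rest: White ceramic spoon rest, fixed. Origin on the bench under the mid-point between its two rails, z up. Rails: 8 mm thick bars across y at x = -44 and +44 mm, 56 mm high, each with a notch at y = 0, floor 18 mm wide at 46 mm height, sides sloping out at 45 degrees. Handle in both notches: its centre at x = 0, y = 0, z = 52 mm. Tray 98 mm wide, floor 4 mm, free between the rails.
- dish (a point): Centre of the drip dish of the spoon rest, on its floor (4 mm high), at x = +82 mm from the rest's origin, reaching to x = 117 mm, rim 12 mm high. The nib hangs over it, at x = 88 mm, when the cleaner lies on the rest.
- box: Open blue bento box without its lid, 165 x 115 x 55 mm, bamboo fork inside; loose, not to be moved. Origin at the centre of its underside, x along its length.
- bottle: Stainless steel drink bottle with black cap, 72 mm in diameter, 220 mm tall, standing; not to be moved. Origin at the centre of its underside.
- cup1: Green silicone snack cup, 66 mm across, 38 mm high, standing; not to be moved. Origin at the centre of its underside.
- cup2: Second green silicone snack cup, same as the first; not to be moved.
Things that resemble listed ones, but are neither listed nor needed, are in the scene too. Of the things shaped like the tool, the wooden one is meant.

How it is judged:
By the outcome, as a careful person would: the job done as asked, in the order asked, and still so for the second after the job is handed in, with the robot touching nothing.
It also fails if it takes over 70 s, if anything falls off the work surface, if the arm or the gripper's body presses on something with over 40 N, if the wrist force passes 120 N, or if a joint passes its speed limit or range.

## Robot

A 6-joint arm with a two-finger parallel gripper is mounted at the origin on the work surface. World frame = base frame: x ahead of the robot, y to its left, z up, the work surface at z = 0. Lengths are in m, angles in rad, forces in N, time in s.
With the tool pointing down it reaches from about 0.325 to 0.775 m from the base axis. Payload 5.5 kg.
Tool frame: the origin (TCP) lies at the centre of the arm's flange, where the gripper is bolted on; the fingertips stand 173 mm ahead of it and the grasp point (between the pads) lies 155 mm ahead of it; z points along the fingers, y is the direction in which the jaws open and shut (so a half turn about z gives the same grasp; the last joint's range is limited). The gripper opens to 85 mm and grips with 20 to 120 N. Pads are 22 mm wide; open, the fingers measure 114 mm over their backs; the gripper's body (76 mm by 85 mm) begins 54 mm behind the grasp point. The pads swing forward as they close: fully open they stand 13 mm farther back than shut.
Start: joints at [-1.356, 0.091, 1.231, -0, 1.82, -0.057], TCP at [0.161, -0.578, 0.405] pointing down, gripper open.
Joint ranges: [-2.87, 2.87], [-0.86, 2.18], [0.17, 2.46], [-1.51, 4.65], [0.06, 2.69], [-2.65, 2.65]. Speed limits (rad/s): [2.57, 2.57, 3.01, 3.14, 3.14, 3.14].

## Interface

Orientations are given as [roll, pitch, yaw] about the fixed x, y, z axes, in that order (R = Rz(yaw) Ry(pitch) Rx(roll)).
In Python, from bench import * gives the robot as it stands. The module is installed in compiled form; this text tells all that it offers.
- The arm moves only by the shell command python3 -m crank 'ROWS' [FORCE]. ROWS is JSON, one flat list of numbers, 7 for each row, row after row: the finger opening in m, from 0 to 0.0854, then the shift along the tool's x, y, z in m, then the turn, a rotation vector about the tool's x, y, z in rad. In form: [grip, x, y, z, ax, ay, az, grip, x, y, z, ax, ay, az, ...]. A call has 1 to 5 rows; each row shifts and turns the commanded pose from where the row before left it, along the tool's axes as they then stand; what a row does not reach is not made up. A row lasts 1/10 s, in which the tool goes at most 50 mm and 8.59 degrees, less where a joint would pass 70% of its speed; a pose out of reach is approached as far as the arm can. A call with a gripper value outside its range is refused whole. The fingers move at their own pace and stop on an object; FORCE is the grip in N (left out, the last holds). Time passes only in rows, so rows that do not move let the fingers close. It gives the time, the measured TCP pose, the force and the opening at its end, in the units of the state.
- read_state(): the state, without advancing time (a new reading comes with each control period).
- read_camera(name): name is "scene" or "top"; returns the picture (480x640x3 uint8, blue, green, red); there is no depth.
- calibration(name): a dict with "intrinsics" (3x3 intrinsics, pixels), "R" (3x3) and "t" (3): a world point X has camera coordinates R X + t. Camera axes: x right, y down, z forward; pixel columns grow to the right and rows downward; lengths in m; the calibration is good to about 2 mm. A picture is of the moment at which its call begins. calibration takes no time and is no camera call.
- hand_in(): hands the job in, once; it reports no verdict.
Trained networks look in the newest picture that a camera, given by its name, has taken for a name from the list of things; names that differ only in an ending like _2 or _b are one class to them, and where a whole thing is asked for, a point or a joint stands for the part that bears it (a point fixed in the world has none). Each returns a list of dicts, best first, with "conf" (0 to 1); they miss things now and then, are a little off and sometimes report something else, mostly with a low value. They report only what shows in the picture. A call takes as long as a camera call. They do not tell look-alikes from the thing itself.
- find_in(camera, query): "box" ([left, top, right, bottom] in pixels, round what is visible of it).
- masks_of(camera, query): "pixels" (480x640 bool, what is visible of it) and "box" ([left, top, right, bottom] in pixels, round what is visible of it).
The state is a dict: "clock": time; "joint_positions": joint angles; "qvel": joint speeds; "effort": joint torques, N m; "ee_pos": TCP position; "tcp_rot": TCP orientation; "wrist_force": force on the tool from outside, world axes, zero at the start; "ft_torque": the same for the moment, N m; "width": finger opening in m.
Only numpy, scipy, OpenCV 4.12 (cv2) and the standard library are available. Lean on these libraries where they do the work, as an engineer would, in place of code of your own. Each camera call takes 0.05 s, during which the arm holds its last target. There are 200 camera calls.

## Working session

There is one attempt and no reset: what is moved stays moved. The work goes in short steps, Python scripts to look and compute and a shell command to move; the robot and the scene stay as the last step left them, time stands still between calls to the robot, and variables do not carry over. Pictures are saved under pics/ and viewed, about 8 in all and at most 12, crops included, and the job is handed in when it is done.

```bash
mkdir -p pics; python3 - <<'E'
from bench import *
import cv2,numpy as np
for c in("scene","top"):
    im=read_camera(c); cv2.imwrite(f"pics/{c}0.png",im)
    k=calibration(c); print(c,np.round(k["intrinsics"],1).tolist(),np.round(k["R"],4).tolist(),np.round(k["t"],4).tolist())
    for q in("tool","nib","lid","rest","dish","tab_start","box","bottle","cup1"):
        print(q,[(round(d["conf"],2),np.round(d["box"]).astype(int).tolist()) for d in find_in(c,q)][:4])
print(read_state())
E
```

```text
scene [[536.8, 0.0, 321.6], [0.0, 536.8, 251.9], [0.0, 0.0, 1.0]] [[0.1568, 0.9876, -0.0013], [0.8199, -0.1309, -0.5573], [-0.5506, 0.0864, -0.8303]] [-0.1473, -0.4373, 1.5597]
tool [(0.84, [106, 212, 155, 229]), (0.81, [172, 254, 246, 264])]
nib []
lid [(0.62, [324, 218, 415, 268])]
rest [(0.84, [182, 238, 258, 292])]
dish [(0.56, [181, 238, 258, 288])]
tab_start [(0.69, [329, 221, 416, 270]), (0.47, [162, 335, 196, 366])]
box [(0.61, [306, 306, 394, 375])]
bottle [(0.79, [481, 174, 532, 256]), (0.45, [237, 326, 270, 359]), (0.23, [175, 252, 246, 264])]
cup1 [(0.84, [236, 325, 269, 360]), (0.83, [164, 335, 200, 368])]
top [[491.8, 0.0, 309.3], [0.0, 491.8, 242.3], [0.0, 0.0, 1.0]] [[0.0219, -0.9997, 0.0095], [-0.9849, -0.0232, -0.1717], [0.1718, -0.0056, -0.9851]] [0.0443, 0.5695, 0.9929]
tool [(0.69, [391, 250, 460, 262]), (0.63, [478, 297, 540, 351])]
nib [(0.67, [372, 147, 400, 176])]
lid []
rest [(0.62, [373, 230, 458, 279]), (0.49, [210, 222, 302, 288])]
dish [(0.61, [374, 230, 456, 280])]
tab_start [(0.85, [211, 222, 299, 285]), (0.26, [370, 148, 402, 176])]
box [(0.64, [262, 121, 340, 179])]
bottle [(0.93, [67, 206, 137, 252]), (0.23, [371, 232, 460, 281])]
cup1 [(0.91, [439, 153, 464, 183]), (0.59, [372, 148, 400, 176]), (0.17, [209, 219, 303, 287])]
{'clock': 1.0, 'joint_positions': array([-1.35574091e+00,  9.11077856e-02,  1.23070684e+00, -4.39730821e-06,
        1.81981327e+00, -5.66861229e-02]), 'qvel': array([ 0.00132797, -0.00027214,  0.00032494,  0.0019722 , -0.00042876,
        0.00121783]), 'effort': array([ 1.56441958e-03, -4.58484936e+01, -4.18101060e+01,  2.41199250e-04,
        8.82385048e-04,  2.68174176e-06]), 'ee_pos': array([ 0.16105425, -0.57799489,  0.40466668]), 'tcp_rot': array([-3.14155723e+00,  2.25829558e-06,  2.71740452e-01]), 'wrist_force': array([-0.00748221, -0.34747936, -0.07533175]), 'ft_torque': array([ 0.02298839,  0.02429662, -0.01750822]), 'width': 0.08532864096500813}
```

View pics/top0.png

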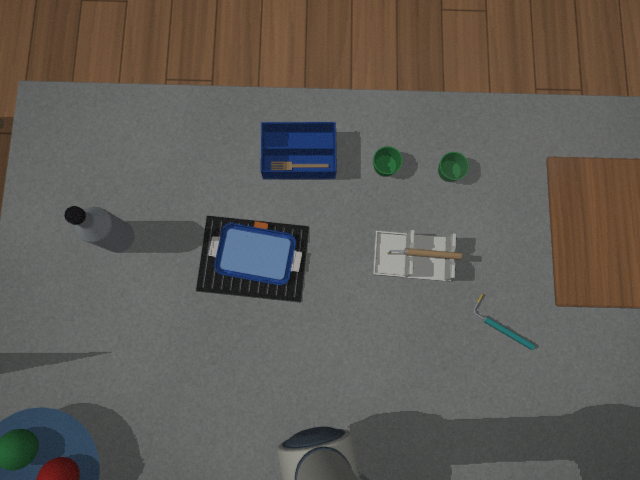

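View pics/scene0.png

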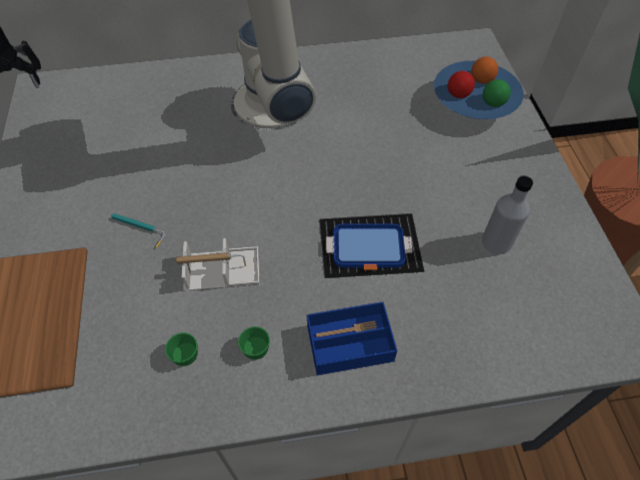

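```bash
cat > h.py <<'E'
from bench import *
import cv2,numpy as np
def cam(c):
    k=calibration(c); return np.array(k["intrinsics"]),np.array(k["R"]),np.array(k["t"])
def proj(c,X):
    K,R,t=cam(c); p=(np.atleast_2d(X)@R.T+t)@K.T; return p[:,:2]/p[:,2:]
def back(c,uv,z):
    K,R,t=cam(c); uv=np.atleast_2d(uv).astype(float)
    d=np.c_[uv,np.ones(len(uv))]@np.linalg.inv(K).T@R; C=-R.T@t
    return C+d*((z-C[2])/d[:,2])[:,None]
def crop(im,x0,y0,x1,y1,s): return cv2.resize(im[y0:y1,x0:x1],None,fx=s,fy=s,interpolation=cv2.INTER_CUBIC)
E
python3 - <<'E'
from h import *
a=cv2.imread("pics/top0.png");b=cv2.imread("pics/scene0.png")
cv2.imwrite("pics/c1.png",np.vstack([np.hstack([crop(a,195,205,315,305,3.3),crop(a,365,205,485,305,3.3)]),np.hstack([crop(b,310,195,430,285,3.3),crop(b,160,225,280,315,3.3)])])[:600])
for c in("top","scene"):
    K,R,t=cam(c);print(c,"C",-R.T@t)
    im=a if c=="top" else b
    hsv=cv2.cvtColor(im,cv2.COLOR_BGR2HSV)
    boxl=(205,215,305,295) if c=="top" else (320,214,420,272)
    boxt=(385,243,466,264) if c=="top" else (172,250,232,268)
    def rect(lo,hi,bx,z,n):
        m=cv2.inRange(hsv,lo,hi);w=np.zeros_like(m);w[bx[1]:bx[3],bx[0]:bx[2]]=1;m=m*w
        cs,_=cv2.findContours(m,cv2.RETR_EXTERNAL,cv2.CHAIN_APPROX_NONE);k=max(cs,key=cv2.contourArea)
        f=np.zeros_like(m);cv2.drawContours(f,[k],-1,1,-1);v,u=np.nonzero(f)
        X=back(c,np.c_[u,v],z)[:,:2];r=cv2.minAreaRect((X*1000).astype(np.float32))
        print(n,len(u),"cent",X.mean(0).round(4),"rect mm",np.round(r[0],1),np.round(r[1],1),round(r[2],2))
    rect((95,60,120),(125,170,255),boxl,.014,"panel")
    rect((100,60,30),(130,255,255),boxl,.019,"lid all")
    rect((8,50,60),(28,200,255),boxt,.058,"handle")
    rect((3,150,100),(14,255,255),boxl,.01,"tab")
    for n,p in(("lidc",(252,254) if c=="top" else (370,245)),("skirt",(290,265)),("handle",(435,254) if c=="top" else (200,258)),("tab",(261,225) if c=="top" else (371,267))):print(n,hsv[p[1],p[0]])
E
```

```text
top C [0.38929756 0.06308178 1.07541435]
panel 2711 cent [0.547  0.1747] rect mm [547.6 174.5] [141.5  93.6] 80.75
lid all 4044 cent [0.5461 0.1748] rect mm [547.  175.7] [168.5 119.2] 81.18
handle 370 cent [ 0.5492 -0.2039] rect mm [ 549.1 -203.4] [116.1  14.8] 86.51
tab 68 cent [0.6123 0.1655] rect mm [612.3 165.7] [29.1 11.5] 83.08
lidc [105 102 157]
skirt [110 179 100]
handle [ 18  95 129]
tab [ 12 187 146]
scene C [ 1.24036298 -0.04648285  1.05114315]
panel 1924 cent [0.5493 0.1734] rect mm [547.2 174.1] [140.7  91.5] 80.92
lid all 3103 cent [0.5533 0.1724] rect mm [553.9 172.6] [167.7 127.6] 80.92
handle 347 cent [ 0.5555 -0.2063] rect mm [ 555.3 -205.9] [116.7  18.2] 86.79
tab 65 cent [0.6087 0.1647] rect mm [608.7 164.7] [28.  10.8] 80.93
lidc [107 104 167]
skirt [  0   0 113]
handle [ 16  98 130]
tab [ 11 185 154]
```

View pics/c1.png

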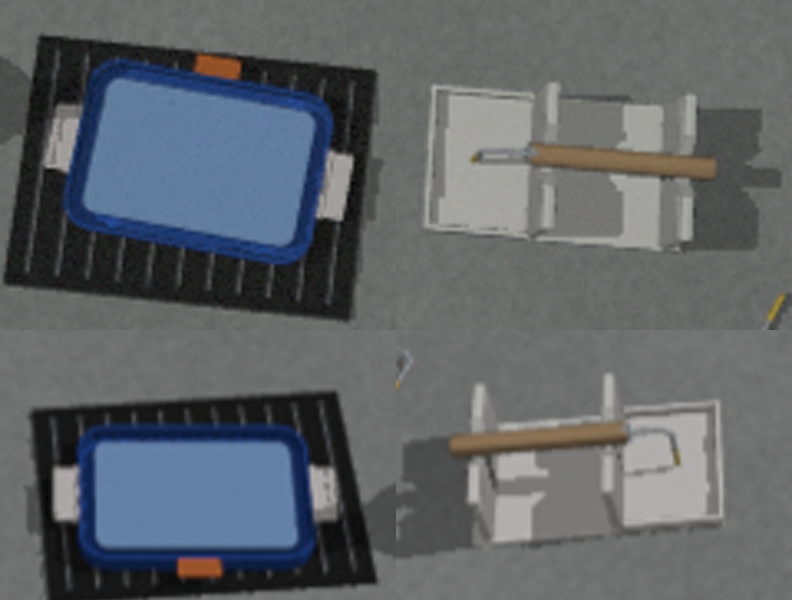

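```bash
cat >> h.py <<'E'
from scipy.spatial.transform import Rotation as Ro
def goto(x,y,z,yaw):
    s=read_state(); R=Ro.from_euler('xyz',s["tcp_rot"]); T=Ro.from_euler('xyz',[np.pi,0,yaw])
    print("t",round(s["clock"],2),"pos",s["ee_pos"].round(4),"rpy",s["tcp_rot"].round(4),"F",s["wrist_force"].round(2),"w",round(s["width"],4))
    print("tool shift mm",((R.inv().apply(np.array([x,y,z])-s["ee_pos"]))*1000).round(2),"rotvec",(R.inv()*T).as_rotvec().round(4))
E
python3 -m crank '[0.06,0,0,0.01,0,0,-0.138, 0.06,0,0,0.01,0,0,-0.138, 0.06,0,0,0.01,0,0,-0.138, 0.06,0,0,0.01,0,0,-0.138, 0.06,0,0,0.01,0,0,-0.138]' 40
python3 -m crank '[0.06,0,0,0.01,0,0,-0.138, 0.06,0,0,0.01,0,0,-0.138, 0.06,0,0,0.01,0,0,-0.138, 0.06,0,0,0.01,0,0,-0.137]'
python3 -m crank '[0.06,0,0,0,0,0,0]'
python3 -c "
from h import *
goto(.551,-.2045,.30,1.511)"
```

```text
clock: 1.5
ee_pos: [0.1611, -0.578, 0.3543]
tcp_rot: [3.142, 0.0, 0.968]
wrist_force: [1.1, -0.4, -0.3]
width: 0.0601
clock: 1.9
ee_pos: [0.1611, -0.578, 0.3143]
tcp_rot: [3.142, 0.0, 1.518]
wrist_force: [-1.2, -0.0, -0.0]
width: 0.0602
clock: 2.0
ee_pos: [0.161, -0.5777, 0.3128]
tcp_rot: [-3.141, -0.003, 1.514]
wrist_force: [-0.8, -0.2, 0.4]
width: 0.0599
t 2.0 pos [ 0.161  -0.5777  0.3128] rpy [-3.1408e+00 -3.0000e-03  1.5140e+00] F [-0.78 -0.15  0.35] w 0.0599
tool shift mm [394.72 368.17  13.64] rotvec [-0.0008 -0.003   0.003 ]
```

```bash
python3 -m crank '[0.06,0.033,0.0305,0,0,0,0, 0.06,0.033,0.0305,0,0,0,0, 0.06,0.033,0.0305,0,0,0,0, 0.06,0.033,0.0305,0,0,0,0, 0.06,0.033,0.0305,0,0,0,0]'
python3 -m crank '[0.06,0.033,0.0305,0,0,0,0, 0.06,0.033,0.0305,0,0,0,0, 0.06,0.033,0.0305,0,0,0,0, 0.06,0.033,0.0305,0,0,0,0, 0.06,0.033,0.0305,0,0,0,0]'
python3 -m crank '[0.06,0.033,0.0305,0.007,0,0,0, 0.06,0.033,0.0305,0.007,0,0,0, 0.06,0,0,0,0,0,0, 0.06,0,0,0,0,0,0]'
python3 -c "
from h import *
goto(.551,-.2045,.30,1.511)
a=read_camera('top');b=read_camera('scene')
cv2.imwrite('pics/c2.png',np.hstack([crop(a,365,205,485,305,3.3),crop(b,160,215,280,315,3.3)]))
s=read_state();R=Ro.from_euler('xyz',s['tcp_rot'])
g=s['ee_pos']+R.apply([0,0,.173]);print(g,proj('top',g),proj('scene',g))
"
```

```text
clock: 2.5
ee_pos: [0.3239, -0.4208, 0.3157]
tcp_rot: [3.141, 0.001, 1.508]
wrist_force: [0.5, -0.3, 0.6]
width: 0.0604
clock: 3.0
ee_pos: [0.4858, -0.2647, 0.3158]
tcp_rot: [3.14, 0.001, 1.509]
wrist_force: [0.2, -0.0, -0.5]
width: 0.0602
clock: 3.4
ee_pos: [0.55, -0.203, 0.3008]
tcp_rot: [-3.141, 0.0, 1.512]
wrist_force: [-0.9, -0.2, 1.3]
width: 0.0597
t 3.4 pos [ 0.55   -0.203   0.3008] rpy [-3.1411e+00  3.0000e-04  1.5122e+00] F [-0.92 -0.17  1.34] w 0.0597
tool shift mm [-1.45  1.1   0.8 ] rotvec [-0.0005  0.0003  0.0012]
[ 0.54917221 -0.20459595  0.12837152] [[443.32485152 248.11835693]] [[196.86298535 236.81632582]]
```

View pics/c2.png

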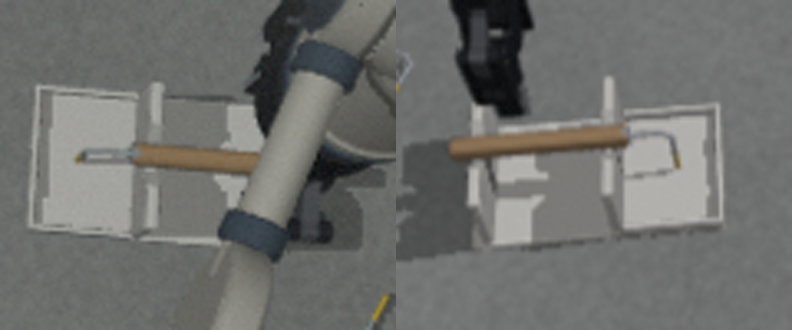

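```bash
python3 -m crank '[0.06,-0.0015,0.001,0.02,0,0,0, 0.06,0,0,0.02,0,0,0, 0.06,0,0,0.02,0,0,0, 0.06,0,0,0.02,0,0,0, 0.06,0,0,0.014,0,0,0]'
python3 -m crank '[0.05,0,0,0,0,0,0, 0.04,0,0,0,0,0,0, 0.03,0,0,0,0,0,0, 0.024,0,0,0,0,0,0,0.02,0,0,0,0,0,0]' 40
python3 -c "
from h import *
goto(.551,-.2045,.207,1.511)
b=read_camera('scene')
cv2.imwrite('pics/c3.png',crop(b,150,205,270,295,5))"
```

```text
clock: 4.0
ee_pos: [0.5493, -0.2067, 0.2058]
tcp_rot: [-3.141, 0.0, 1.509]
wrist_force: [0.2, -0.5, 0.3]
width: 0.06
clock: 4.5
ee_pos: [0.5506, -0.2055, 0.2077]
tcp_rot: [3.14, 0.001, 1.513]
wrist_force: [-0.3, 0.1, 0.4]
width: 0.0198
t 4.5 pos [ 0.5506 -0.2055  0.2077] rpy [3.1401e+00 5.0000e-04 1.5128e+00] F [-0.34  0.14  0.39] w 0.0198
tool shift mm [1.01 0.37 0.67] rotvec [0.0015 0.0005 0.0018]
```

View pics/c3.png

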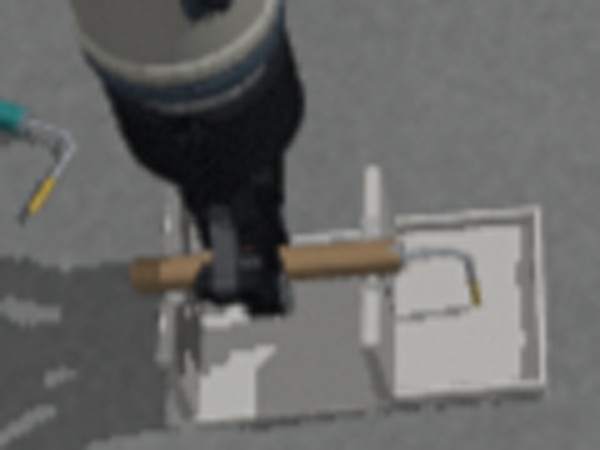

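```bash
python3 -c "
from h import *
a=np.deg2rad(86.6);ux=np.array([np.cos(a),np.sin(a),0])
P=np.array([.5506,-.2055,.052]);Q=np.array([.551,-.2045,.052])
for n,X in (('grasp',P),('end-',Q-.06*ux),('end+',Q+.06*ux),('nib',Q+.088*ux-[0,0,.045])): print(n,(proj('scene',X)-[150,205])*5,proj('top',X))"
```

```text
grasp [[265.67111469 261.45661137]] [[433.67379506 253.25554275]]
end- [[131.95260639 273.06265039]] [[461.58353945 255.37995697]]
end+ [[403.24418681 250.80120618]] [[404.82453463 250.73557266]]
nib [[478.09010606 299.68906491]] [[388.02535855 252.86310939]]
```

```bash
python3 -m crank '[0.014,0,0,0,0,0,0, 0.01,0,0,0,0,0,0, 0.005,0,0,0,0,0,0, 0.005,0,0,0,0,0,0]' 40
python3 -m crank '[0.005,0,0,-0.005,0,0,0, 0.005,0,0,-0.015,0,0,0, 0.005,0,0,-0.02,0,0,0, 0.005,0,0,-0.02,0,0,0,0.005,0,0,-0.01,0,0,0]' 40
python3 -c "
from h import *
th=np.deg2rad(80.9);x=np.array([np.cos(th),np.sin(th)]);y=np.array([-x[1],x[0]]);L=np.array([.5473,.1745])
nib=L-.0505*y;h=nib-.088*x;print('handle at start',h)
goto(h[0],h[1],.255,th)"
```

```text
clock: 4.95
ee_pos: [0.5505, -0.2054, 0.2072]
tcp_rot: [3.141, 0.0, 1.513]
wrist_force: [1.2, 1.2, 2.7]
width: 0.0128
clock: 5.45
ee_pos: [0.5506, -0.2056, 0.2799]
tcp_rot: [3.138, 0.001, 1.513]
wrist_force: [0.0, 0.8, -0.7]
width: 0.013
handle at start [0.58324649 0.0796206 ]
t 5.45 pos [ 0.5506 -0.2056  0.2799] rpy [3.1383e+00 1.3000e-03 1.5128e+00] F [ 0.01  0.83 -0.72] w 0.013
tool shift mm [286.63  15.97  24.55] rotvec [0.0033 0.0011 0.1008]
```

```bash
python3 -m crank '[0.005,0,0,0,0,0,0.05,0.005,0.015,0,0,0,0,0.051,0.005,0.032,-0.0015,0,0,0,0,0.005,0.032,-0.0015,0,0,0,0,0.005,0.032,-0.0015,0,0,0,0]'
python3 -m crank '[0.005,0.032,-0.0015,0,0,0,0,0.005,0.032,-0.0015,0,0,0,0,0.005,0.032,-0.0015,0,0,0,0,0.005,0.032,-0.0015,0,0,0,0,0.005,0.032,-0.0015,0,0,0,0]'
python3 -m crank '[0.005,0.03,-0.001,0.02,0,0,0,0.005,0.016,0,0.02,0,0,0,0.005,0,0,0.005,0,0,0,0.005,0,0,0,0,0,0,0.005,0,0,0,0,0,0]'
cat > look.py <<'E'
from h import *
import sys
n=sys.argv[1]; th=np.deg2rad(80.9);x=np.array([np.cos(th),np.sin(th)]);y=np.array([-x[1],x[0]]);L=np.array([.5473,.1745])
nib=L-.0505*y;h=nib-.088*x
goto(h[0],h[1],.207,th)
s=read_state();R=Ro.from_euler('xyz',s["tcp_rot"]);g=s["ee_pos"]+R.apply([.088,0,.2])
a=read_camera('top');b=read_camera('scene')
B=[(210,205,300,295),(325,200,415,290)]
o=[]
for c,im,bx in(('top',a,B[0]),('scene',b,B[1])):
    p=proj(c,g)[0]; print(c,'nib',g.round(4),'px',p.round(2),'crop',((p-bx[:2]+.5)*4.4-.5).round(1))
    o.append(crop(im,*bx,4.4))
cv2.imwrite(f'pics/{n}.png',np.hstack(o)); cv2.imwrite(f'pics/{n}_top.png',a); cv2.imwrite(f'pics/{n}_sc.png',b)
E
python3 look.py d1
```

```text
clock: 5.95
ee_pos: [0.5626, -0.0941, 0.2768]
tcp_rot: [-3.141, -0.0, 1.411]
wrist_force: [0.6, -0.9, -1.1]
width: 0.013
clock: 6.45
ee_pos: [0.5805, 0.0655, 0.2769]
tcp_rot: [-3.141, 0.0, 1.412]
wrist_force: [-0.4, 0.2, -0.2]
width: 0.013
clock: 6.95
ee_pos: [0.5871, 0.1089, 0.2326]
tcp_rot: [3.141, 0.0, 1.411]
wrist_force: [-0.5, -0.3, -0.1]
width: 0.013
t 6.95 pos [0.5871 0.1089 0.2326] rpy [3.1406e+00 2.0000e-04 1.4109e+00] F [-0.52 -0.29 -0.07] w 0.013
tool shift mm [-29.51   0.79  25.63] rotvec [ 0.0009  0.0002 -0.001 ]
top nib [0.6013 0.1957 0.0326] px [245.55 227.11] crop [158.1  99. ]
scene nib [0.6013 0.1957 0.0326] px [383.44 257.13] crop [258.8 253.1]
```

View pics/d1.png

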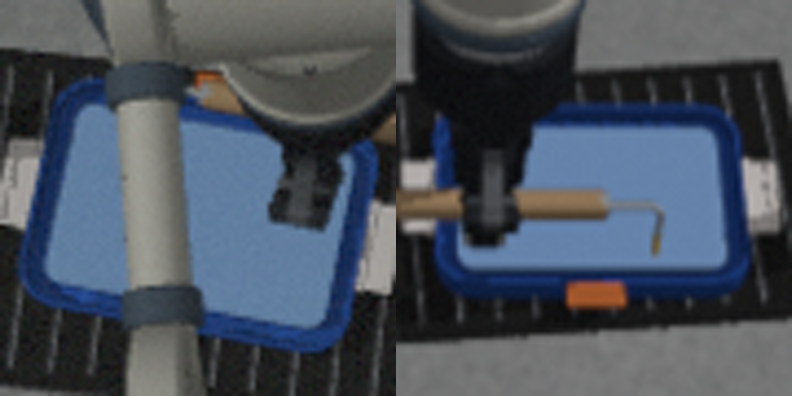

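```bash
python3 -m crank '[0.005,-0.015,0.0008,0,0,0,0,0.005,-0.0145,0,0.004,0,0,0,0.005,0,0,0.004,0,0,0,0.005,0,0,0,0,0,0]'
python3 look.py d2
python3 - <<'E'
from h import *
im=cv2.imread('pics/d2_sc.png');hsv=cv2.cvtColor(im,cv2.COLOR_BGR2HSV)
m=cv2.inRange(hsv,(14,110,80),(32,255,255));m[:, :345]=0;m[:,395:]=0;m[:235]=0;m[280:]=0
v,u=np.nonzero(m);print(np.c_[u,v].tolist())
print(im[255:268,362:374].tolist() if 0 else '')
E
```

```text
clock: 7.45
ee_pos: [0.5827, 0.0794, 0.2227]
tcp_rot: [-3.14, 0.0, 1.41]
wrist_force: [0.2, -0.7, -0.8]
width: 0.013
t 7.45 pos [0.5827 0.0794 0.2227] rpy [-3.1402e+00  1.0000e-04  1.4100e+00] F [ 0.2  -0.66 -0.77] w 0.013
tool shift mm [ 0.27  0.51 15.74] rotvec [-0.0014  0.0001 -0.002 ]
top nib [0.5965 0.1663 0.0227] px [259.47 230.5 ] crop [219.4 113.9]
scene nib [0.5965 0.1663 0.0227] px [370.   259.47] crop [199.7 263.4]
[]
```

View pics/d2.png

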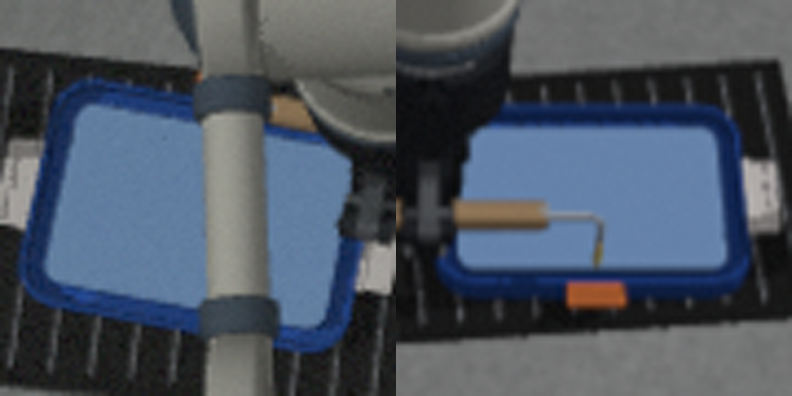

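```bash
cat > prof.py <<'E'
from h import *
th=np.deg2rad(80.9);x=np.array([np.cos(th),np.sin(th)]);y=np.array([-x[1],x[0]]);L=np.array([.5473,.1745])
def samp(im,c,a,b,z):
    A,B=np.meshgrid(a,b);P=np.stack([L[0]+A*x[0]+B*y[0],L[1]+A*x[1]+B*y[1],np.full(A.shape,z)],-1).reshape(-1,3)
    uv=proj(c,P).astype(np.float32);return cv2.remap(im,uv[:,0].reshape(A.shape),uv[:,1].reshape(A.shape),cv2.INTER_LINEAR)
if __name__=="__main__":
  for c,f in(('top','top0'),('scene','scene0')):
    im=cv2.imread(f'pics/{f}.png')
    for ax in 'xy':
        n=.08 if ax=='x' else .055;l=.03
        for sg in(-1,1):
            r=np.arange(.062 if ax=='x' else .038,.09 if ax=='x' else .066,.001)
            w=np.linspace(-l,l,61) if ax=='x' else np.linspace(-.055,.055,111)
            if ax=='y': w=w[np.abs(w)>.02]
            S=samp(im,c,r*sg,w,.014).mean(0) if ax=='x' else samp(im,c,w,r*sg,.014).mean(1)
            g=S[:,1]; # green
            pk=g[:3].mean(); 
            k=np.argmax(g<(pk+g.min())/2+0); e=r[k-1]+.001*(g[k-1]-(pk+g.min())/2)/(g[k-1]-g[k])
            print(c,ax,sg,'edge mm',round(e*1e3,2),'G',r[0],g.round().astype(int).tolist())
    # yaw from panel long edges
    for sg in(-1,1):
        es=[]
        for w0 in(-.045,.045):
            r=np.arange(.04,.054,.0005);S=samp(im,c,np.linspace(w0-.01,w0+.01,21),r*sg,.014).mean(1)[:,1]
            t=(S[:3].mean()+S.min())/2;k=np.argmax(S<t);es.append(r[k-1]+.0005*(S[k-1]-t)/(S[k-1]-S[k]))
        print(c,'yaw corr deg',round(np.rad2deg(sg*(es[1]-es[0])/.09),2))
E
python3 prof.py
```

```text
top x -1 edge mm 70.23 G 0.062 [125, 125, 125, 125, 125, 123, 120, 110, 90, 66, 50, 45, 44, 45, 46, 47, 51, 56, 65, 75, 88, 103, 112, 112, 111, 114, 118, 120]
top x 1 edge mm 71.15 G 0.062 [124, 124, 125, 124, 124, 124, 124, 119, 104, 84, 65, 53, 46, 44, 44, 43, 41, 38, 38, 43, 53, 70, 93, 111, 119, 119, 118, 117]
top y -1 edge mm 46.01 G 0.038 [124, 124, 124, 124, 124, 122, 112, 95, 78, 68, 62, 60, 60, 59, 56, 49, 45, 46, 50, 50, 45, 40, 37, 35, 34, 33, 33, 33, 32]
top y 1 edge mm 46.53 G 0.038 [125, 125, 125, 125, 125, 123, 120, 110, 90, 71, 62, 62, 62, 61, 58, 54, 51, 52, 54, 51, 43, 37, 36, 35, 35, 35, 35, 35, 35]
top yaw corr deg 0.11
top yaw corr deg 0.04
scene x -1 edge mm 71.63 G 0.062 [128, 128, 128, 128, 128, 128, 128, 124, 119, 98, 73, 54, 44, 36, 37, 37, 41, 44, 51, 60, 70, 85, 101, 110, 118, 123, 127, 130]
scene x 1 edge mm 70.0 G 0.062 [128, 128, 128, 129, 128, 126, 118, 101, 80, 62, 49, 41, 38, 36, 35, 33, 32, 36, 47, 62, 83, 107, 124, 130, 129, 126, 125, 123]
scene y -1 edge mm 47.43 G 0.038 [127, 128, 128, 128, 128, 127, 119, 111, 101, 84, 68, 56, 46, 36, 38, 43, 47, 45, 42, 39, 35, 31, 29, 29, 28, 28, 28, 27, 27]
scene y 1 edge mm 45.0 G 0.038 [128, 128, 127, 122, 117, 109, 94, 78, 63, 53, 43, 34, 32, 30, 29, 31, 33, 35, 37, 40, 42, 41, 40, 38, 36, 33, 31, 31, 31]
scene yaw corr deg 0.05
scene yaw corr deg -0.02
```

```bash
cat > nibfit.py <<'E'
from h import *
ps=[];ims=[]
for i in range(10):
    im=read_camera('scene');s=read_state();ps.append(np.r_[s["ee_pos"],s["tcp_rot"]%(2*np.pi),s["wrist_force"]]);ims.append(im.astype(np.float32))
ps=np.array(ps);m=ps.mean(0);print('mean',m.round(4),'sd',ps.std(0).round(4))
im=np.mean(ims,0);np.save('sc.npy',im)
R=Ro.from_euler('xyz',[np.pi,0,m[5]]);T=m[:3]
def S(P): 
    uv=proj('scene',T+R.apply(P.reshape(-1,3))).astype(np.float32).reshape(P.shape[:-1]+(2,))
    return cv2.remap(im,uv[...,0],uv[...,1],cv2.INTER_LINEAR)
# handle cross profile on top face plane z=.149
y=np.arange(-.016,.0161,.001);xs=np.linspace(.025,.055,31)
P=np.array([[[a,b,.149] for a in xs] for b in y]);g=S(P).mean(1)
print('handle y',(y*1e3).round().astype(int).tolist());print('B',g[:,0].round().astype(int).tolist());print('R',g[:,2].round().astype(int).tolist())
x=np.arange(.078,.0981,.001)
for zr in((.160,.175),(.185,.197)):
    P=np.array([[[a,0,z] for z in np.linspace(*zr,10)] for a in x]);g=S(P).mean(1)[:,0];d=np.clip(np.median(g)-g,0,None);d[d<5]=0
    print('pin z',zr,'x centre',round((d*x).sum()/d.sum()*1e3,2),g.round().astype(int).tolist())
x=np.arange(.045,.075,.001)
P=np.array([[[a,b,.149] for b in(-.003,0,.003)] for a in x]);print('hend',S(P).mean(1)[:,2].round().astype(int).tolist())
z=np.arange(.180,.212,.001);P=np.array([[[.088,0,a]] for a in z]);g=S(P).mean(1);print('tip B',g[:,0].round().astype(int).tolist(),'R',g[:,2].round().astype(int).tolist())
E
python3 nibfit.py
```

```text
mean [ 0.5831  0.0807  0.2237  3.1415  6.2831  1.4121 -0.2332 -0.176  -0.6377] sd [0.000e+00 1.000e-04 1.000e-04 1.000e-04 1.000e-04 2.000e-04 3.924e-01
 5.058e-01 5.312e-01]
handle y [-16, -15, -14, -13, -12, -11, -10, -9, -8, -7, -6, -5, -4, -3, -2, -1, 0, 1, 2, 3, 4, 5, 6, 7, 8, 9, 10, 11, 12, 13, 14, 15, 16]
B [169, 169, 169, 169, 170, 170, 170, 170, 169, 166, 150, 133, 117, 103, 88, 86, 86, 87, 87, 87, 85, 82, 78, 71, 63, 56, 54, 53, 63, 86, 111, 128, 145]
R [101, 101, 101, 101, 101, 101, 100, 101, 101, 102, 108, 114, 120, 126, 132, 136, 138, 141, 140, 140, 138, 133, 128, 117, 105, 94, 86, 78, 75, 77, 79, 85, 90]
pin z (0.16, 0.175) x centre 87.02 [164, 164, 163, 163, 162, 157, 152, 137, 117, 111, 119, 130, 148, 162, 167, 169, 170, 170, 169, 169, 169]
pin z (0.185, 0.197) x centre 87.52 [170, 170, 170, 171, 170, 169, 157, 124, 93, 78, 68, 95, 133, 156, 164, 170, 170, 170, 170, 170, 170]
hend [135, 135, 135, 135, 135, 134, 134, 134, 133, 132, 131, 130, 128, 126, 122, 118, 113, 111, 109, 108, 108, 108, 108, 108, 108, 108, 108, 108, 108, 108]
tip B [106, 102, 98, 92, 86, 79, 72, 68, 64, 60, 60, 62, 64, 67, 69, 71, 73, 75, 77, 80, 85, 89, 93, 95, 91, 88, 84, 81, 78, 77, 75, 73] R [87, 88, 90, 91, 92, 93, 94, 95, 95, 95, 96, 96, 97, 98, 98, 99, 99, 100, 100, 99, 94, 88, 84, 78, 68, 60, 50, 42, 34, 28, 21, 14]
```

```bash
python3 -m crank '[0.005,-0.0011,0.0006,0,0,0,0,0.005,0,0,0.005,0,0,0,0.005,0,0,0.005,0,0,0,0.005,0,0,0.004,0,0,0,0.005,0,0,0.002,0,0,0]'
python3 -m crank '[0.005,0,0,0.0012,0,0,0,0.005,0,0,0.001,0,0,0,0.005,0,0,0,0,0,0,0.005,0,0,0,0,0,0]'
sed -i 's/range(10)/range(14)/' nibfit.py
python3 nibfit.py
python3 -c "
from h import *
im=np.load('sc.npy').astype(np.uint8);cv2.imwrite('pics/e1.png',crop(im,335,215,415,275,8))"
```

```text
clock: 8.55
ee_pos: [0.5832, 0.0793, 0.2066]
tcp_rot: [-3.14, 0.0, 1.412]
wrist_force: [-0.6, -1.4, -0.2]
width: 0.0134
clock: 8.95
ee_pos: [0.5835, 0.0793, 0.2058]
tcp_rot: [3.141, -0.0, 1.412]
wrist_force: [0.4, -0.6, -0.4]
width: 0.0131
mean [ 0.5835  0.0793  0.2056  3.1413  6.2831  1.4118 -0.0578  0.3363  0.3218] sd [0.000e+00 0.000e+00 1.000e-04 1.000e-04 0.000e+00 0.000e+00 5.402e-01
 3.836e-01 3.455e-01]
handle y [-16, -15, -14, -13, -12, -11, -10, -9, -8, -7, -6, -5, -4, -3, -2, -1, 0, 1, 2, 3, 4, 5, 6, 7, 8, 9, 10, 11, 12, 13, 14, 15, 16]
B [169, 169, 169, 169, 170, 170, 170, 170, 170, 169, 156, 140, 124, 110, 95, 87, 87, 87, 86, 86, 85, 81, 77, 72, 64, 56, 55, 57, 60, 91, 122, 146, 157]
R [101, 101, 101, 101, 101, 101, 101, 101, 101, 102, 108, 115, 123, 128, 134, 138, 139, 140, 140, 139, 137, 132, 126, 118, 107, 95, 88, 83, 77, 83, 89, 94, 97]
pin z (0.16, 0.175) x centre 87.11 [168, 168, 167, 166, 164, 160, 155, 143, 123, 109, 119, 132, 147, 161, 167, 169, 170, 170, 170, 170, 169]
pin z (0.185, 0.197) x centre 87.7 [95, 95, 95, 96, 96, 95, 93, 82, 72, 66, 62, 68, 81, 90, 93, 95, 96, 96, 96, 96, 96]
hend [135, 135, 135, 135, 135, 135, 135, 135, 134, 134, 133, 132, 130, 127, 123, 118, 113, 110, 107, 106, 106, 106, 106, 106, 106, 105, 106, 106, 106, 106]
tip B [98, 90, 82, 74, 67, 61, 54, 49, 43, 44, 45, 46, 47, 59, 70, 83, 94, 97, 93, 90, 86, 81, 72, 64, 55, 47, 46, 45, 44, 42, 42, 42] R [81, 82, 83, 85, 87, 88, 89, 90, 90, 88, 86, 84, 82, 79, 75, 72, 68, 78, 94, 111, 126, 139, 144, 149, 155, 160, 159, 159, 158, 157, 157, 157]
```

View pics/e1.png

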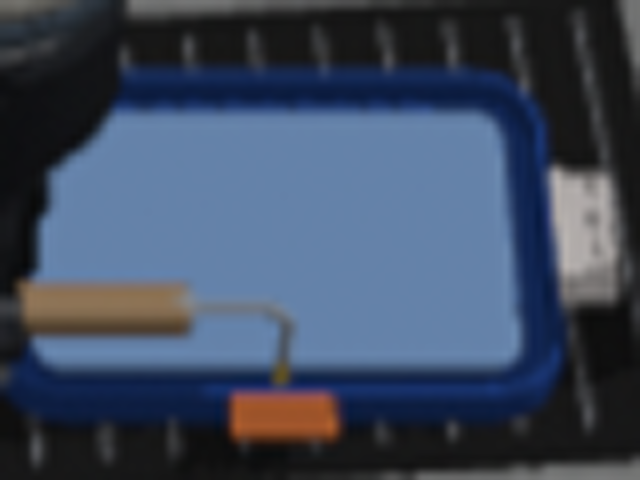

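```bash
python3 -m crank '[0.005,-0.004067,0,0,0,0,0,0.005,-0.004067,0,0,0,0,0,0.005,-0.004067,0,0,0,0,0,0.005,-0.004067,0,0,0,0,0,0.005,-0.004067,0,0,0,0,0]'
python3 -m crank '[0.005,-0.004067,0,0,0,0,0,0.005,-0.004067,0,0,0,0,0,0.005,-0.004067,0,0,0,0,0,0.005,-0.004067,0,0,0,0,0,0.005,-0.004067,0,0,0,0,0]'
python3 -m crank '[0.005,-0.004067,0,0,0,0,0,0.005,-0.004067,0,0,0,0,0,0.005,-0.004067,0,0,0,0,0,0.005,-0.004067,0,0,0,0,0,0.005,-0.004067,0,0,0,0,0]'
python3 -c "
from h import *
a=[];im=[]
for i in range(4): im.append(read_camera('scene'));a.append(read_state()['wrist_force'])
print(np.mean(a,0));goto(.5835-.061*.158,.0793-.061*.9874,.2056,1.412)
im=np.mean(im,0).astype(np.uint8);cv2.imwrite('pics/e2.png',crop(im,315,215,395,275,8))"
```

```text
clock: 10.15
ee_pos: [0.5802, 0.0587, 0.2055]
tcp_rot: [3.142, -0.0, 1.412]
wrist_force: [-1.2, 0.3, 0.5]
width: 0.0129
clock: 10.65
ee_pos: [0.577, 0.0388, 0.2055]
tcp_rot: [-3.142, -0.0, 1.412]
wrist_force: [0.4, 0.7, -0.5]
width: 0.013
clock: 11.15
ee_pos: [0.5737, 0.0187, 0.2055]
tcp_rot: [-3.142, 0.0, 1.412]
wrist_force: [-0.3, 0.7, 0.3]
width: 0.0131
[-0.09816453 -0.75454777 -0.08868651]
t 11.35 pos [0.5738 0.0189 0.2055] rpy [3.1415e+00 1.0000e-04 1.4115e+00] F [-0.8  -0.6   0.44] w 0.0134
tool shift mm [ 0.2   0.03 -0.1 ] rotvec [ 0.0001  0.0001 -0.0005]
```

View pics/e2.png

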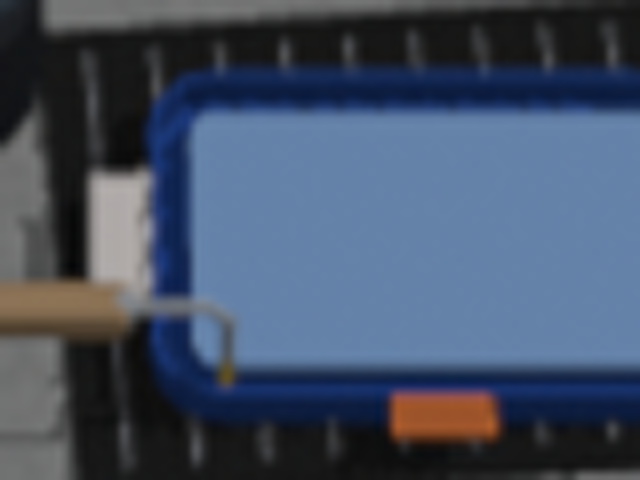

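```bash
python3 -m crank '[0.005,-0.00448,-0.00071,0.0003,0,0,0,0.005,-0.00404,-0.00206,0,0,0,0,0.005,-0.00321,-0.00321,0,0,0,0,0.005,-0.00206,-0.00404,0,0,0,0,0.005,-0.00071,-0.00448,0,0,0,0]'
python3 -m crank '[0.005,0,-0.0048,0,0,0,0,0.005,0,-0.0048,0,0,0,0,0.005,0,-0.0048,0,0,0,0,0.005,0,-0.0048,0,0,0,0,0.005,0,-0.0048,0,0,0,0]'
python3 -m crank '[0.005,0,-0.0048,0,0,0,0,0.005,0,-0.0048,0,0,0,0,0.005,0,-0.0048,0,0,0,0,0.005,0,-0.0048,0,0,0,0,0.005,0,-0.0048,0,0,0,0]'
python3 -m crank '[0.005,0,-0.0048,0,0,0,0,0.005,0,-0.0048,0,0,0,0,0.005,0,-0.0048,0,0,0,0,0.005,0,-0.0048,0,0,0,0,0.005,0,-0.0048,0,0,0,0]'
python3 -c "
from h import *
L=np.array([.5835,.0793]);x=np.array([.1582,.9874]);y=np.array([.9874,-.1582])
p=L-.0755*x-.0865*y
a=[];im=[]
for i in range(4): im.append(read_camera('scene'));a.append(read_state()['wrist_force'])
print(np.mean(a,0));goto(p[0],p[1],.2055,1.412)
im=np.mean(im,0).astype(np.uint8);cv2.imwrite('pics/e3.png',crop(im,315,205,395,265,8))"
```

```text
clock: 11.85
ee_pos: [0.5568, 0.0068, 0.2052]
tcp_rot: [3.141, 0.0, 1.411]
wrist_force: [0.2, 0.0, 0.9]
width: 0.013
clock: 12.35
ee_pos: [0.5331, 0.011, 0.2052]
tcp_rot: [3.142, -0.0, 1.412]
wrist_force: [0.0, 0.2, 0.2]
width: 0.0133
clock: 12.85
ee_pos: [0.5094, 0.0147, 0.2052]
tcp_rot: [3.142, -0.0, 1.412]
wrist_force: [0.0, -0.0, 0.3]
width: 0.0129
clock: 13.35
ee_pos: [0.4857, 0.0185, 0.2052]
tcp_rot: [-3.142, -0.0, 1.412]
wrist_force: [-0.4, -0.0, -0.2]
width: 0.0133
[-0.49722547 -0.24342516 -0.13963578]
t 13.55 pos [0.4859 0.0185 0.2052] rpy [-3.1414 -0.      1.412 ] F [-0.76 -0.82 -0.85] w 0.0131
tool shift mm [-0.03  0.22 -0.35] rotvec [-0.0002 -0.     -0.    ]
```

View pics/e3.png

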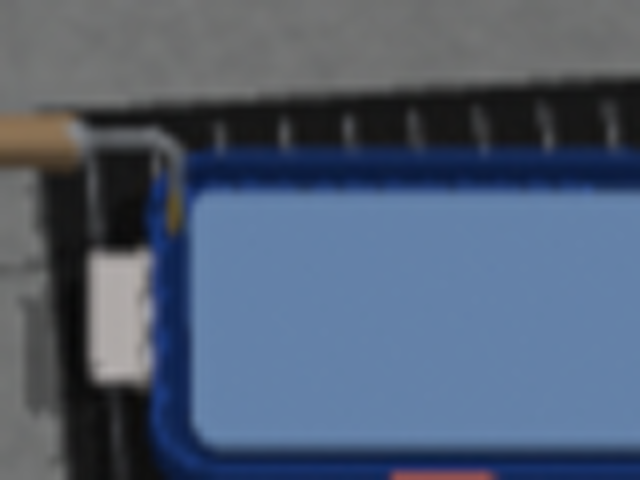

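```bash
python3 -m crank '[0.005,0.00071,-0.00448,0,0,0,0,0.005,0.00206,-0.00404,0,0,0,0,0.005,0.00321,-0.00321,0,0,0,0,0.005,0.00404,-0.00206,0,0,0,0,0.005,0.00448,-0.00071,0,0,0,0]'
python3 -m crank '[0.005,0.004067,0,0,0,0,0,0.005,0.004067,0,0,0,0,0,0.005,0.004067,0,0,0,0,0,0.005,0.004067,0,0,0,0,0,0.005,0.004067,0,0,0,0,0]'
python3 -m crank '[0.005,0.004067,0,0,0,0,0,0.005,0.004067,0,0,0,0,0,0.005,0.004067,0,0,0,0,0,0.005,0.004067,0,0,0,0,0,0.005,0.004067,0,0,0,0,0]'
python3 -m crank '[0.005,0.004067,0,0,0,0,0,0.005,0.004067,0,0,0,0,0,0.005,0.004067,0,0,0,0,0,0.005,0.004067,0,0,0,0,0,0.005,0.004067,0,0,0,0,0]'
cat > chk.py <<'E'
from prof import *
import sys
T=np.array([.5835,.0793]);p=T+float(sys.argv[1])*1e-3*x-float(sys.argv[2])*1e-3*np.array([x[1],-x[0]])*-1
a=[];im=[]
for i in range(4): im.append(read_camera('scene'));a.append(read_state()['wrist_force'])
print('F',np.mean(a,0).round(2));goto(p[0],p[1],.2052,1.412)
m=np.mean(im,0).astype(np.float32);cv2.imwrite('pics/last.png',m.astype(np.uint8));r0=cv2.imread('pics/scene0.png').astype(np.float32)
def edge(im,ax,sg,w):
    r=(np.arange(.064,.08,.0005) if ax=='x' else np.arange(.039,.055,.0005))
    S=(samp(im,'scene',r*sg,w,.014).mean(0) if ax=='x' else samp(im,'scene',w,r*sg,.014).mean(1))[:,1]
    t=85;k=np.argmax(S<t);return 1e3*sg*(r[k-1]+.0005*(S[k-1]-t)/(S[k-1]-S[k]))
for ax,sg,c in(('x',-1,-.02),('x',1,-.02),('x',1,.02),('y',-1,-.04),('y',-1,.045),('y',1,-.04),('y',1,.045)):
    w=np.linspace(c-.008,c+.008,17);print(ax,sg,c,'shift mm',round(edge(m,ax,sg,w)-edge(r0,ax,sg,w),2))
E
python3 chk.py 0 101
```

```text
clock: 14.05
ee_pos: [0.4739, 0.0354, 0.2052]
tcp_rot: [-3.142, 0.0, 1.412]
wrist_force: [0.5, -1.1, -0.5]
width: 0.0133
clock: 14.55
ee_pos: [0.4774, 0.0555, 0.2052]
tcp_rot: [-3.142, 0.0, 1.412]
wrist_force: [-0.9, -0.7, 1.0]
width: 0.0133
clock: 15.05
ee_pos: [0.4806, 0.0755, 0.2052]
tcp_rot: [3.142, -0.0, 1.412]
wrist_force: [0.1, -0.0, -0.4]
width: 0.0133
clock: 15.55
ee_pos: [0.4838, 0.0956, 0.2052]
tcp_rot: [-3.142, -0.0, 1.412]
wrist_force: [-0.5, -0.9, 0.4]
width: 0.0133
F [0.44 0.42 0.33]
t 15.75 pos [0.4837 0.0955 0.2052] rpy [-3.1416e+00 -2.0000e-04  1.4121e+00] F [0.07 0.64 0.58] w 0.0128
tool shift mm [-2.3000e-01  2.0206e+02 -4.0000e-02] rotvec [-0.     -0.0002  0.0001]
x -1 -0.02 shift mm -0.06
x 1 -0.02 shift mm 0.1
x 1 0.02 shift mm 0.1
y -1 -0.04 shift mm -0.12
y -1 0.045 shift mm -0.13
y 1 -0.04 shift mm -1.57
y 1 0.045 shift mm 0.08
```

```bash
python3 -m crank '[0.005,0.004067,0,0,0,0,0,0.005,0.004067,0,0,0,0,0,0.005,0.004067,0,0,0,0,0,0.005,0.004067,0,0,0,0,0,0.005,0.004067,0,0,0,0,0]'
python3 -m crank '[0.005,0.004067,0,0,0,0,0,0.005,0.004067,0,0,0,0,0,0.005,0.004067,0,0,0,0,0,0.005,0.004067,0,0,0,0,0,0.005,0.004067,0,0,0,0,0]'
python3 -m crank '[0.005,0.004067,0,0,0,0,0,0.005,0.004067,0,0,0,0,0,0.005,0.004067,0,0,0,0,0,0.005,0.004067,0,0,0,0,0,0.005,0.004067,0,0,0,0,0]'
python3 -m crank '[0.005,0.00448,0.00071,0,0,0,0,0.005,0.00404,0.00206,0,0,0,0,0.005,0.00321,0.00321,0,0,0,0,0.005,0.00206,0.00404,0,0,0,0,0.005,0.00071,0.00448,0,0,0,0]'
python3 -m crank '[0.005,0,0.0048,0,0,0,0,0.005,0,0.0048,0,0,0,0,0.005,0,0.0048,0,0,0,0,0.005,0,0.0048,0,0,0,0,0.005,0,0.0048,0,0,0,0]'
sed -i 's/\*-1$//' chk.py
python3 chk.py 75.5 62.5
python3 -c "
from h import *
cv2.imwrite('pics/e4.png',crop(cv2.imread('pics/last.png'),345,205,425,265,8))"
```

```text
clock: 16.25
ee_pos: [0.487, 0.1158, 0.2052]
tcp_rot: [3.142, -0.0, 1.412]
wrist_force: [-0.1, -0.0, 0.9]
width: 0.0134
clock: 16.75
ee_pos: [0.4902, 0.1358, 0.2051]
tcp_rot: [-3.142, 0.0, 1.412]
wrist_force: [-0.2, -0.4, 0.9]
width: 0.0135
clock: 17.25
ee_pos: [0.4934, 0.1559, 0.2052]
tcp_rot: [-3.142, 0.0, 1.412]
wrist_force: [-1.2, -0.5, 0.2]
width: 0.0136
clock: 17.75
ee_pos: [0.5104, 0.1678, 0.2051]
tcp_rot: [-3.141, -0.0, 1.412]
wrist_force: [-0.9, -0.3, 0.2]
width: 0.0133
clock: 18.25
ee_pos: [0.5341, 0.1636, 0.2052]
tcp_rot: [3.142, -0.0, 1.412]
wrist_force: [-0.8, 0.3, 0.9]
width: 0.0134
F [ 0.38 -0.25  0.13]
t 18.45 pos [0.5339 0.1636 0.2052] rpy [3.1414 0.     1.4115] F [ 1.22 -0.06 -0.3 ] w 0.0136
tool shift mm [ 0.06 -0.17 -0.02] rotvec [ 0.0002  0.     -0.0005]
x -1 -0.02 shift mm 0.97
x 1 -0.02 shift mm 0.12
x 1 0.02 shift mm 0.06
y -1 -0.04 shift mm -0.15
y -1 0.045 shift mm -0.16
y 1 -0.04 shift mm -1.96
y 1 0.045 shift mm 1.68
```

View pics/e4.png

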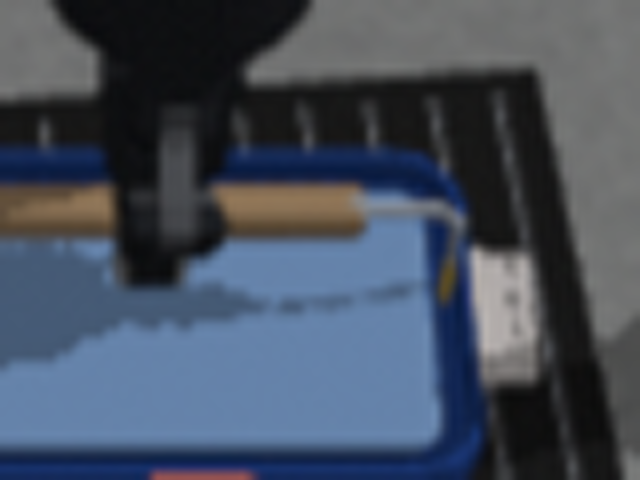

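```bash
python3 -m crank '[0.005,0,0.0048,0,0,0,0,0.005,0,0.0048,0,0,0,0,0.005,0,0.0048,0,0,0,0,0.005,0,0.0048,0,0,0,0,0.005,0,0.0048,0,0,0,0]'
python3 -m crank '[0.005,0,0.0048,0,0,0,0,0.005,0,0.0048,0,0,0,0,0.005,0,0.0048,0,0,0,0,0.005,0,0.0048,0,0,0,0,0.005,0,0.0048,0,0,0,0]'
python3 -m crank '[0.005,-0.00071,0.00448,0,0,0,0,0.005,-0.00206,0.00404,0,0,0,0,0.005,-0.00321,0.00321,0,0,0,0,0.005,-0.00404,0.00206,0,0,0,0,0.005,-0.00448,0.00071,0,0,0,0]'
python3 -m crank '[0.005,-0.004067,0,0,0,0,0,0.005,-0.004067,0,0,0,0,0,0.005,-0.004067,0,0,0,0,0,0.005,-0.004067,0,0,0,0,0,0.005,-0.004067,0,0,0,0,0]'
python3 -m crank '[0.005,-0.004067,0,0,0,0,0,0.005,-0.004067,0,0,0,0,0,0.005,-0.004067,0,0,0,0,0,0.005,-0.004067,0,0,0,0,0,0.005,-0.004067,0,0,0,0,0]'
python3 -m crank '[0.005,-0.004067,0,0,0,0,0,0.005,-0.004067,0,0,0,0,0,0.005,-0.004067,0,0,0,0,0,0.005,-0.004067,0,0,0,0,0,0.005,-0.004067,0,0,0,0,0]'
python3 -m crank '[0.005,-0.003,0,0,0,0,0,0.005,0,0,0,0,0,0]'
python3 chk.py -3 0
```

```text
clock: 18.95
ee_pos: [0.5579, 0.1599, 0.2052]
tcp_rot: [3.142, 0.0, 1.412]
wrist_force: [-0.6, 0.4, 0.9]
width: 0.0129
clock: 19.45
ee_pos: [0.5815, 0.1561, 0.2052]
tcp_rot: [-3.142, 0.0, 1.412]
wrist_force: [-0.4, -0.5, 1.1]
width: 0.0132
clock: 19.95
ee_pos: [0.5933, 0.1391, 0.2052]
tcp_rot: [3.141, -0.0, 1.412]
wrist_force: [0.2, 0.5, -0.0]
width: 0.0127
clock: 20.45
ee_pos: [0.5898, 0.1192, 0.2052]
tcp_rot: [3.142, -0.0, 1.412]
wrist_force: [0.5, 0.7, 0.2]
width: 0.0132
clock: 20.95
ee_pos: [0.5866, 0.099, 0.2052]
tcp_rot: [3.142, -0.0, 1.412]
wrist_force: [0.2, 0.8, 0.1]
width: 0.0133
clock: 21.45
ee_pos: [0.5834, 0.079, 0.2052]
tcp_rot: [3.142, -0.0, 1.412]
wrist_force: [-0.4, -0.0, 0.2]
width: 0.0131
clock: 21.65
ee_pos: [0.5829, 0.0758, 0.2052]
tcp_rot: [-3.142, 0.0, 1.411]
wrist_force: [0.4, 0.4, 0.7]
width: 0.013
F [-0.21  0.02  0.55]
t 21.85 pos [0.583  0.0764 0.2052] rpy [-3.1416e+00  1.0000e-04  1.4118e+00] F [-0.4   0.08  0.79] w 0.0129
tool shift mm [-0.04  0.03 -0.03] rotvec [-0.      0.0001 -0.0002]
x -1 -0.02 shift mm -2.72
x 1 -0.02 shift mm 0.09
x 1 0.02 shift mm 0.09
y -1 -0.04 shift mm -0.13
y -1 0.045 shift mm -0.12
y 1 -0.04 shift mm 0.09
y 1 0.045 shift mm 0.12
```

```bash
python3 -m crank '[0.005,0,0,-0.005,0,0,0,0.005,0,0,-0.015,0,0,0,0.005,0,0,-0.02,0,0,0,0.005,0,0,-0.02,0,0,0,0.005,0,0,-0.015,0,0,0]'
python3 -m crank '[0.005,-0.028,0.0013,0,0,0,0,0.005,-0.028,0.0013,0,0,0,0,0.005,-0.028,0.0013,0,0,0,0,0.005,-0.028,0.0013,0,0,0,0,0.005,-0.028,0.0013,0,0,0,0]'
python3 -m crank '[0.005,-0.028,0.0013,0,0,0,0,0.005,-0.028,0.0013,0,0,0,0,0.005,-0.028,0.0013,0,0,0,0,0.005,-0.028,0.0013,0,0,0,0,0.005,-0.028,0.0013,0,0,0,0]'
python3 -m crank '[0.005,0,0,0,0,0,-0.05,0.005,0,0,0,0,0,-0.051,0.005,0,0,0,0,0,0,0.005,0,0,0,0,0,0]'
python3 -c "
from h import *
[read_camera('scene') for i in range(4)]
goto(.5506,-.2056,.2095,1.513)"
```

```text
clock: 22.35
ee_pos: [0.5832, 0.0765, 0.2831]
tcp_rot: [3.139, -0.001, 1.412]
wrist_force: [0.6, 0.5, -0.8]
width: 0.0135
clock: 22.85
ee_pos: [0.567, -0.0639, 0.2811]
tcp_rot: [3.141, 0.0, 1.412]
wrist_force: [0.7, 0.5, -0.6]
width: 0.0132
clock: 23.35
ee_pos: [0.5513, -0.2033, 0.2811]
tcp_rot: [3.141, 0.0, 1.412]
wrist_force: [0.1, -0.8, -1.5]
width: 0.0131
clock: 23.75
ee_pos: [0.5516, -0.2021, 0.2807]
tcp_rot: [3.141, 0.0, 1.512]
wrist_force: [-0.2, 0.1, -0.4]
width: 0.0133
t 23.95 pos [ 0.5515 -0.202   0.2803] rpy [3.1415e+00 1.0000e-04 1.5126e+00] F [-0.33 -0.51 -0.43] w 0.0134
tool shift mm [-3.69 -0.74 70.84] rotvec [ 0.0001  0.0001 -0.0004]
```

```bash
python3 -m crank '[0.005,-0.0037,-0.0007,0.01,0,0,0,0.005,0,0,0.015,0,0,0,0.005,0,0,0.015,0,0,0,0.005,0,0,0.013,0,0,0,0.005,0,0,0.008,0,0,0]'
python3 -m crank '[0.005,0,0,0.005,0,0,0,0.005,0,0,0.003,0,0,0,0.005,0,0,0.0015,0,0,0,0.005,0,0,0.0005,0,0,0,0.005,0,0,0.0005,0,0,0]'
python3 -m crank '[0.005,0,0,0.0005,0,0,0,0.005,0,0,0.0005,0,0,0,0.005,0,0,0.0005,0,0,0,0.005,0,0,0,0,0,0]'
python3 -c "
from h import *
f=[]
for i in range(6): read_camera('scene');f.append(read_state()['wrist_force'])
print(np.mean(f,0));goto(.5506,-.2056,.2072,1.513)"
```

```text
clock: 24.45
ee_pos: [0.55, -0.2056, 0.2164]
tcp_rot: [-3.138, -0.001, 1.513]
wrist_force: [-0.0, 0.4, -1.6]
width: 0.0132
clock: 24.95
ee_pos: [0.5507, -0.2059, 0.2093]
tcp_rot: [3.141, 0.0, 1.513]
wrist_force: [0.2, 0.7, -0.2]
width: 0.0137
clock: 25.35
ee_pos: [0.5506, -0.2059, 0.2072]
tcp_rot: [3.142, -0.0, 1.513]
wrist_force: [0.1, 0.6, -0.9]
width: 0.0131
[-0.1155913  -0.00588669 -0.83678245]
t 25.65 pos [ 0.5506 -0.2059  0.2072] rpy [-3.1416 -0.      1.5128] F [ 0.58 -0.52 -0.53] w 0.0134
tool shift mm [ 0.26  0.01 -0.02] rotvec [-0.     -0.     -0.0002]
```

```bash
python3 -m crank '[0.005,0,0,0.0003,0,0,0,0.005,0,0,0,0,0,0,0.005,0,0,0,0,0,0]' 20
python3 -m crank '[0.015,0,0,0,0,0,0,0.018,0,0,0,0,0,0,0.022,0,0,0,0,0,0,0.03,0,0,0,0,0,0,0.04,0,0,0,0,0,0]'
python3 -m crank '[0.05,0,0,0,0,0,0,0.05,0,0,0,0,0,0,0.05,0,0,-0.005,0,0,0,0.05,0,0,-0.015,0,0,0,0.05,0,0,-0.03,0,0,0]'
python3 -m crank '[0.05,0,0,-0.04,0,0,0,0.05,0,0,-0.04,0,0,0,0.05,-0.03,-0.04,-0.02,0,0,0,0.05,-0.03,-0.04,0,0,0,0,0.05,-0.03,-0.04,0,0,0,0]'
python3 -m crank '[0.05,-0.03,-0.03,0,0,0,0,0.05,-0.03,-0.03,0,0,0,0,0.05,-0.03,-0.03,0,0,0,0,0.05,0,0,0,0,0,0,0.05,0,0,0,0,0,0]'
python3 - <<'E'
from h import *
a=read_camera('top');b=read_camera('scene')
a0=cv2.imread('pics/top0.png');b0=cv2.imread('pics/scene0.png')
cv2.imwrite('pics/f.png',np.vstack([np.hstack([crop(b,160,215,280,300,3.3),crop(b0,160,215,280,300,3.3)]),np.hstack([crop(a,365,205,485,290,3.3),crop(a,195,205,315,290,3.3)])]))
for n,m,m0,bs in(('top',a,a0,dict(box=(255,115,345,185),cups=(368,143,472,186),bottle=(60,200,120,250),lid=(195,210,312,305),rest=(368,225,470,285))),('sc',b,b0,dict(box=(300,300,400,380),cups=(160,322,275,368),bottle=(478,172,535,258),lid=(318,210,425,278),rest=(170,236,262,292)))):
    d=cv2.absdiff(m,m0).max(2)
    for k,q in bs.items(): r=d[q[1]:q[3],q[0]:q[2]];print(n,k,'px>40:',int((r>40).sum()),'of',r.size)
print(read_state()['clock'])
E
```

```text
clock: 25.95
ee_pos: [0.5506, -0.2059, 0.2072]
tcp_rot: [3.141, 0.0, 1.513]
wrist_force: [-0.4, 0.6, 3.1]
width: 0.0131
clock: 26.45
ee_pos: [0.5506, -0.2058, 0.2068]
tcp_rot: [-3.141, -0.0, 1.513]
wrist_force: [0.8, 0.5, -0.1]
width: 0.04
clock: 26.95
ee_pos: [0.55, -0.2056, 0.2557]
tcp_rot: [-3.137, -0.002, 1.513]
wrist_force: [1.0, -0.1, 0.7]
width: 0.0498
clock: 27.45
ee_pos: [0.4273, -0.2871, 0.3584]
tcp_rot: [3.138, 0.003, 1.514]
wrist_force: [0.4, -0.8, -1.1]
width: 0.0502
clock: 27.95
ee_pos: [0.3328, -0.3718, 0.3569]
tcp_rot: [3.14, 0.001, 1.51]
wrist_force: [0.8, -0.4, -0.4]
width: 0.0497
top box px>40: 0 of 6300
top cups px>40: 0 of 4472
top bottle px>40: 0 of 3000
top lid px>40: 0 of 11115
top rest px>40: 19 of 6120
sc box px>40: 0 of 8000
sc cups px>40: 0 of 5290
sc bottle px>40: 0 of 4902
sc lid px>40: 0 of 7276
sc rest px>40: 3 of 5152
28.05
```

View pics/f.png

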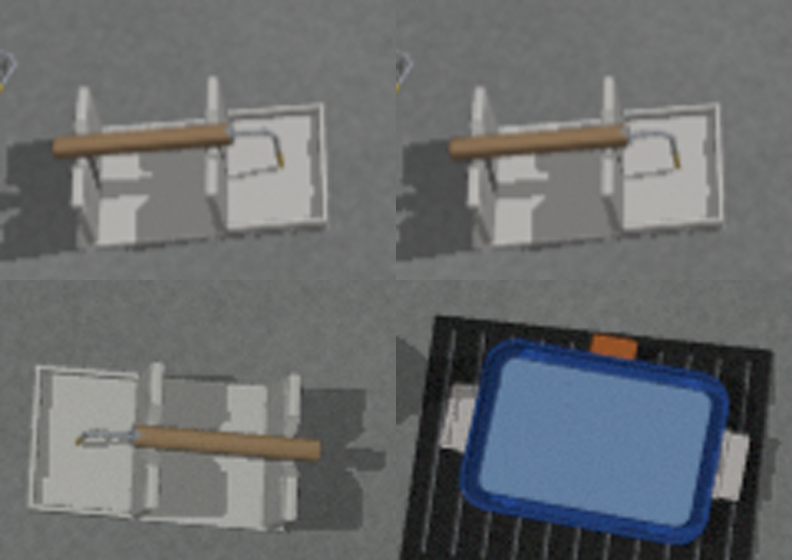

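The cleaner lies back in both notches with its nib over the dish (scene crop nib at about (281,160), same as at the start at (677,163) minus the 396 px panel offset). The lid and the other items show no change. Handing in.

```bash
python3 -c "
from bench import *
print(hand_in())"
```

```text
the job is handed in; nothing more can be done
None
```

I ran the groove cleaner clockwise once round the lid's seal groove, laid it back in both notches of the spoon rest and let go. The job was handed in at about 28 s on the robot's clock, with the gripper clear of everything.

- **Lap:** it started and finished at the orange tab, going about 3 mm past it at the end. It took about 12 s at 40–48 mm/s, including three pauses of 0.2 s for checks.
- **Pressure:** I pressed the nib 1.5–2 mm into its spring, about 1 N. Averaged over 0.7 s before the lap, the wrist force rose by about 0.96 N. During the lap the readings were too noisy (about ±0.5 N) to confirm pressure at every point, so there I relied on the arm's steady height of 0.2052–0.2055 m.
- **Nib in the groove:** it was in the groove in every picture I viewed: at the tab, at the end of the tab side, and on both short sides.
- **Camera disagreement:** the two cameras differed by about 1.3 mm on where the lid was. I used a value between them, corrected by how the tool itself showed in the scene camera. The groove leaves 2.5 mm either side of the nib.
- **Lid:** its visible edges moved by less than 0.2 mm during the lap. A few edge readings came out at 1–3 mm, all in places where the tool, gripper or shadow covered the edge.
- **Final pictures:** box, bottle, cups and lid show no changed pixels in either camera. The cleaner lies as it did at the start, within a pixel or so (19 changed pixels in the top view of the rest, 3 in the scene view).

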